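# Top up the ticket caddy and hold it facing front

### The arm

A 6-joint arm with a two-finger parallel gripper is mounted at the origin on a cart in front of the work surface, level with it; the furniture and walls round the work are solid. World frame = base frame: x ahead of the robot, y to its left, z up, the work surface at z = 0. Lengths are in m, angles in degrees, forces in N, time in s.
With the tool pointing down it reaches from about 0.3 to 0.75 m from the base axis. Payload 8.5 kg.
Tool frame: the origin (TCP) lies between the finger pads; the fingertips stand 8 mm ahead of it and the grasp point (between the pads) lies 11 mm behind it; y points along the fingers, z is the direction in which the jaws open and shut, and the axes are right-handed (so a half turn about y gives the same grasp; the last joint's range is limited). The gripper opens to 85 mm and grips with 20 to 120 N. Pads are 22 mm wide; open, the fingers measure 114 mm over their backs; the gripper's body (76 mm by 85 mm) begins 54 mm behind the grasp point. The pads swing forward as they close: fully open they stand 13 mm farther back than shut.
Start: joints at [-77.424, 21.807, 74.336, -0, 83.858, -12.336], TCP at [0.232, -0.499, 0.239] pointing down, gripper open.
Joint ranges: [-178.18, 178.18], [-50.72, 133.34], [12.68, 142.11], [-81.47, 261.47], [9.98, 163.14], [-165.26, 165.26]. Speed limits (degrees/s): [136.94, 136.94, 180, 180, 180, 180].

### API

Orientations are given as a 3x3 rotation matrix whose columns are the frame's x, y, z axes.
In Python, from rig import env, get_image gives the robot as it stands.
- The arm moves only by the tool move_arm, never from a script. Its argument "targets" is one flat list of numbers, 6 for each row, row after row: the shift along the tool's x, y, z in mm, then the turn, a rotation vector about the tool's x, y, z in rad. A call has exactly 5 rows; each row shifts and turns the commanded pose from where the row before left it, along the tool's axes as they then stand; what a row does not reach is not made up. A row lasts 1/8 s, in which the tool goes at most 62.5 mm and 10.7 degrees, less where a joint would pass 70% of its speed; a pose out of reach is approached as far as the arm can. A call is refused whole if a number of a shift passes 62.5 or a number of a turn 0.188, either way. A call with a gripper value outside its range is refused whole. "hand" is the opening, from -1 (shut) to 1 (fully open), so that 0 is half open, set as the call begins (left out, the last holds). The fingers move at their own pace and stop on an object; "squeeze" is the grip in N (left out, the last holds). Time passes only in rows, so rows that do not move let the fingers close, or fill a call up. It gives the time, the measured TCP pose, the force and the opening at its end, in the units of the state.
- env.observe(): the state, without advancing time (a new reading comes with each control period).
- get_image(name): name is "scene" or "top" or "wrist"; returns a dict with "pixels" (400x640x3 uint8, red, green, blue), "z_map" (400x640 float32, m along the optical axis (not along the pixel's ray), 0 where there is no reading), "intrinsics" (3x3 intrinsics, pixels), "k1" (the pictures are not rectified: a ray, as slopes to the right and down, at radius r is drawn at 1 + k1 r^2 times it, then the intrinsics apply), "R" (3x3) and "t" (3): a world point X has camera coordinates R X + t; the wrist camera has in their place "mount" (4x4, takes a point from camera to tool coordinates, whose origin is the TCP and whose axes are the tool frame's). Camera axes: x right, y down, z forward; pixel columns grow to the right and rows downward; lengths in m; the calibration is good to about 2 mm. A picture is of the moment at which its call begins: read the wrist's pose just before it.
- env.close_job(): hands the job in, once; it reports no verdict.
The state is a dict: "time_s": time; "q": joint angles; "qvel": joint speeds; "joint_efforts": joint torques, N m; "position": TCP position; "tool_rot": TCP orientation; "ft_force": force on the tool from outside, world axes, zero at the start; "wrist_torque": the same for the moment, N m; "grip_width": finger opening in m.
Only numpy, scipy, OpenCV 4.12 (cv2) and the standard library are available. Lean on these libraries where they do the work, as an engineer would, in place of code of your own. Each camera call takes 0.05 s, during which the arm holds its last target.

### The job

The rotary caddy on the ticketing bench is down to its last ticket pad: take the loose pad from the bench and set it down (do not drop it) squarely on the pad in the caddy's pad bay, edges flush all round, and let it go. Turn the caddy until the pad bay faces straight to the front edge of the bench, where the robot stands, and finish while still gripping the caddy's handle, holding the caddy still there so that tickets can be torn off. Tape roll and stapler stay in their bays, and the other things on the bench are left alone.

Things in the scene. Friction and masses are not known exactly. Their poses are not given: they have to be found in the camera images.
- new_pad: the loose ticket pad, a solid flat block 60 mm (its x) x 85 mm (its y) x 19 mm high, white, lying flat on the bench to the right (-y) of the caddy; origin at the centre of its underside. To be put on bay_pad
- bay_pad: an identical pad (60 x 85 x 19 mm), loose, lying in the caddy's pad bay with its x along the caddy's x; origin at the centre of its underside. There is 2 mm of play to the 5 mm high corner stops around it
- caddy: the turning part: a grey round deck 250 mm across, top 34 mm above the bench, rim 6 mm higher, turning either way on a vertical axis (friction about 0.03 N m, no spring, no stops within a turn). Three bays (pads, tape roll, stapler), partitions 36 mm high. Origin on the axis at the deck's top, z up; the pad bay is on its -x side, so it faces front when x points along the world's x (front: -x)
- bay (a point): centre of the pad bay, on the deck's top, 80 mm from the axis in the caddy's -x direction; at the start the bay faces at least 40 degrees away from the front
- handle: carrying handle fixed to the caddy over its axis: a level black bar 16 mm thick (along the caddy's x), 78 mm long (along y), 22 mm high, free all round, on two steel posts 11 mm thick, 28 mm to either side of the axis. Origin at the bar's centre, 115 mm above the deck; axes parallel to the caddy's
- caddy_base: the fixed black foot under the caddy, 196 mm across, fixed to the bench; origin on the caddy's axis at bench height, axes parallel to the world's
- tape_roll: a tape roll, 67 mm across and 36 mm high, loose over a short hub in the second bay, 80 mm from the axis; origin at the centre of its underside
- stapler: a stapler, 120 x 32 x 44 mm, loose in the third bay, 80 mm from the axis; origin at the centre of its underside
- box_cutter: bystander: a box cutter, 131 x 18 x 14 mm, lying on the bench left of the caddy
- cup: bystander: a white cup, 94 mm over its handle, 54 mm high, at the left on the bench
- mug: bystander: a dark mug, 90 mm over its handle, 62 mm high, at the left on the bench
- shaker: bystander: a glass shaker, 27 mm thick, 74 mm high, behind the loose pad
Things that resemble listed ones, but are neither listed nor needed, are in the scene too. What is shaped like the new_pad but orange is not meant.

How it is judged (in metres and radians):
On the way:
1. the loose pad lies squarely on the pad in the bay and has been let go (x of new_pad in the frame of bay_pad between -0.006 and 0.006 m and y of new_pad in the frame of bay_pad between -0.006 and 0.006 m and z of new_pad in the frame of bay_pad between 0.016 and 0.022 m and angle between the x axis of new_pad and the x axis of bay_pad, either way round below 0.1 rad and contact force between the fingers and new_pad below 0.05 N), for 0.2 s.
At the end, for the whole second after the job is handed in: New pad flat on bay pad, centred within 6 mm each way, parallel within 6 degrees, untouched; bay pad within 8 mm of bay centre; bay faces front within 6.5 degrees; caddy still, fingers on either side of the handle's bar pressing with over 4 N; tape roll and stapler upright in place (15 mm) (x of new_pad in the frame of bay_pad between -0.006 and 0.006 m and y of new_pad in the frame of bay_pad between -0.006 and 0.006 m and z of new_pad in the frame of bay_pad between 0.016 and 0.022 m and angle between the x axis of new_pad and the x axis of bay_pad, either way round below 0.1 rad and angle between new_pad's own z axis and vertical below 0.08 rad and distance between bay_pad and bay below 0.008 m and angle between the x axis of bay_pad and the x axis of caddy, either way round below 0.1 rad and x of bay in the frame of caddy_base below -0.05 m and y of bay in the frame of caddy_base between -0.009 and 0.009 m and angular speed of caddy below 0.05 rad/s and contact force between the fingers and handle above 4 N and contact force between the arm and new_pad below 0.05 N and x of tape_roll in the frame of caddy between 0.025 and 0.055 m and y of tape_roll in the frame of caddy between 0.054 and 0.084 m and angle between each of tape_roll, stapler's own z axis and vertical below 0.15 rad and x of stapler in the frame of caddy between 0.025 and 0.055 m and y of stapler in the frame of caddy between -0.084 and -0.054 m and x of the grasp point in the frame of handle between -0.015 and 0.015 m and y of the grasp point in the frame of handle between -0.045 and 0.045 m and z of the grasp point in the frame of handle below 0.026 m); the arm keeps its last pose, push and grip.
It fails at once if the new pad was dropped or thrown (linear speed of new_pad above 0.6 m/s and contact force between the fingers and new_pad below 0.05 N).
It fails at once if a bystander on the bench was pushed away by more than 3 cm (distance of any of box_cutter, cup, mug, shaker from where it was at the start of the episode above 0.03 m).
It also fails if it takes over 64 s, if anything falls off the work surface, if the arm or the gripper's body presses on something with over 40 N, if the wrist force passes 120 N, or if a joint passes its speed limit or range.

## Working session

There is one attempt and no reset: what is moved stays moved. The work goes in short steps, Python scripts to look and compute and a tool call to move; the robot and the scene stay as the last step left them, time stands still between calls to the robot, and variables do not carry over. Pictures are saved under pics/ and viewed, and the job is handed in when it is done.

Besides the shell and the picture viewer there is one more tool, called after ">>>" in YAML: its name, and indented under it one key for each argument. move_arm: Moves the arm, as the interface text tells. Its arguments: {"type":"object","properties":{"targets":{"type":"array"},"hand":{"type":"number"},"squeeze":{"type":"number"}},"required":["targets"]}

```bash
ls; mkdir -p pics
python3 - <<'E'
from rig import env,get_image
import cv2,numpy as np
s=env.observe();print(s)
for n in ["scene","top","wrist"]:
    d=get_image(n);cv2.imwrite(f"pics/{n}0.png",d["pixels"][:,:,::-1])
    np.savez(f"/tmp/{n}0.npz",**d)
    print(n,{k:np.round(v,4).tolist() for k,v in d.items() if k not in("pixels","z_map")})
E
```

```text
pics
{'time_s': 0.0, 'q': array([-7.74238543e+01,  2.18434685e+01,  7.43851199e+01,  9.08465033e-04,
        8.38575762e+01, -1.23349343e+01]), 'qvel': array([ 6.53764995e-02, -2.70040550e-02, -4.74977158e-05, -5.69404268e-03,
       -5.09855046e-02,  3.95245042e-03]), 'joint_efforts': array([-7.93798536e-04, -4.48464954e+01, -2.31281054e+01, -1.49680013e-04,
        4.75980036e-03,  6.42844540e-06]), 'position': array([ 0.23161356, -0.49854955,  0.23868638]), 'tool_rot': array([[-9.06963348e-01, -3.12058172e-04,  4.21209434e-01],
       [-4.21209415e-01,  1.47120572e-03, -9.06962218e-01],
       [-3.36660759e-04, -9.99998869e-01, -1.46577151e-03]]), 'ft_force': array([-0.8617919 , -0.13983859, -0.36160102]), 'wrist_torque': array([-0.02125207,  0.0155782 ,  0.01341301]), 'grip_width': 0.08564678244891816}
scene {'intrinsics': [[436.6875, 0.0, 326.563], [0.0, 436.6875, 205.0759], [0.0, 0.0, 1.0]], 'k1': -0.0562, 'R': [[-0.547, -0.8371, -0.0067], [-0.5553, 0.3688, -0.7454], [0.6265, -0.404, -0.6665]], 't': [0.3431, 0.369, 0.9069]}
top {'intrinsics': [[439.1726, 0.0, 318.4726], [0.0, 439.1726, 207.0856], [0.0, 0.0, 1.0]], 'k1': -0.0789, 'R': [[0.0086, -0.9998, -0.0183], [-0.9813, -0.0049, -0.1923], [0.1921, 0.0196, -0.9812]], 't': [0.0668, 0.5463, 1.1186]}
wrist {'intrinsics': [[326.5196, 0.0, 321.3076], [0.0, 326.5196, 200.2854], [0.0, 0.0, 1.0]], 'k1': -0.0579, 'mount': [[-0.0006, 0.9548, 0.2973, -0.0759], [-0.0006, -0.2973, 0.9548, -0.1343], [1.0, 0.0004, 0.0008, 0.0003], [0.0, 0.0, 0.0, 1.0]]}
```

View pics/scene0.png

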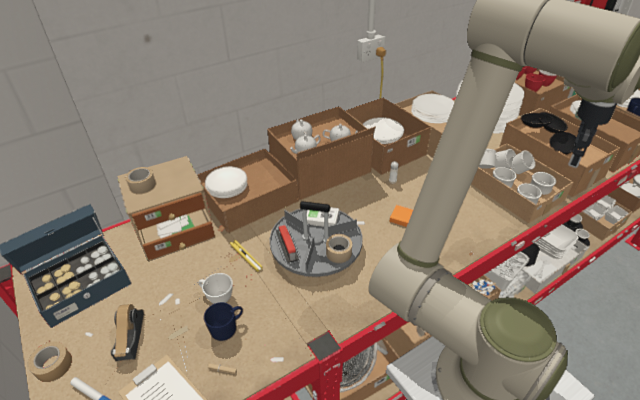

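View pics/top0.png

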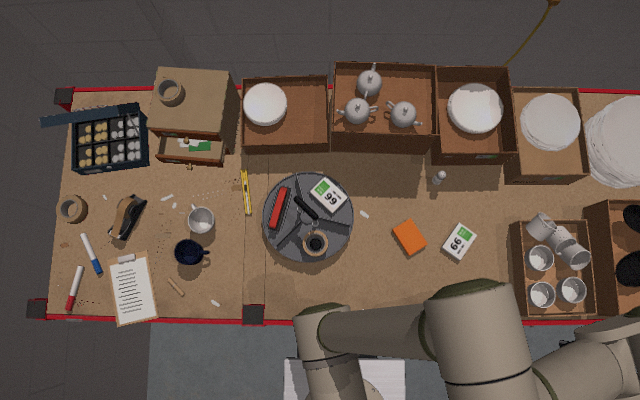

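View pics/wrist0.png

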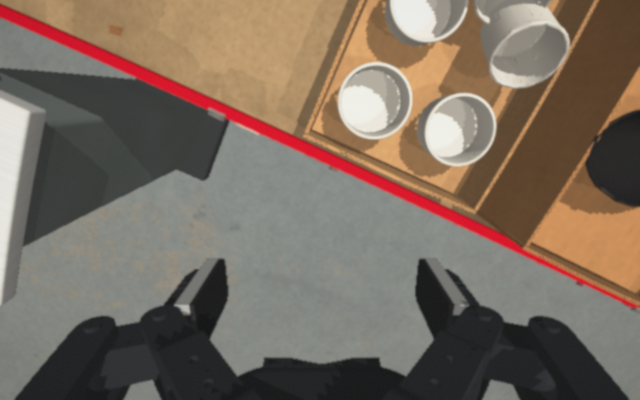

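The top view shows new pad at (459,241), the orange decoy at (409,237), and the caddy round (307,217). In the caddy, the pad bay is at (327,194), the tape roll at (316,242), the stapler at (279,208) and the black bar at (306,207). Next I measure these.

```bash
cat > h.py <<'E'
import numpy as np,cv2
def world(d,uv,z=None,s=None):
    uv=np.atleast_2d(np.float64(uv));K=d["intrinsics"];k1=float(d["k1"])
    n=cv2.undistortPoints(uv[:,None],K,np.array([k1,0,0,0.]))[:,0]
    zz=d["z_map"][uv[:,1].round().astype(int),uv[:,0].round().astype(int)]
    ray=np.c_[n,np.ones(len(n))]
    if "R" in d: R=d["R"].T; o=-R@d["t"]
    else:
        M=d["mount"];T=s["tool_rot"];R=T@M[:3,:3];o=s["position"]+T@M[:3,3]
    r=ray@R.T
    if z is None: return o+r*zz[:,None]
    return o+r*((z-o[2])/r[:,2])[:,None]
def cloud(d,s=None):
    v,u=np.mgrid[0:400,0:640]
    P=world(d,np.c_[u.ravel(),v.ravel()],None,s).reshape(400,640,3)
    P[d["z_map"]==0]=np.nan
    return P
E
python3 - <<'E'
from h import *
d=dict(np.load("/tmp/top0.npz"));P=cloud(d);im=d["pixels"].astype(int)
def rect(name,box,zlo,zhi):
    u0,u1,v0,v1=box
    p=P[v0:v1,u0:u1].reshape(-1,3);m=(p[:,2]>zlo)&(p[:,2]<zhi);p=p[m]
    r=cv2.minAreaRect(p[:,:2].astype(np.float32)*1000)
    print(name,len(p),np.median(p,0).round(4),p[:,2].min().round(4),p[:,2].max().round(4),r)
    return p
rect("newpad",(435,485,215,265),.012,.03)
rect("orange",(385,432,215,260),.012,.03)
rect("baypad",(300,352,170,220),.045,.062)
rect("bar",(280,335,180,230),.13,.2)
rect("tape",(296,332,225,262),.06,.08)
rect("stapler",(262,296,180,232),.066,.09)
rect("shaker",(425,450,165,190),.03,.09)
# deck+rim
p=P[160:275,250:365].reshape(-1,3);m=(p[:,2]>.025);q=p[m]
print(cv2.minEnclosingCircle(q[:,:2].astype(np.float32)*1000))
for uv in [(380,250),(400,280),(480,200)]: print(P[uv[1],uv[0]].round(4))
E
python3 - <<'E'
import cv2
a=cv2.imread("pics/top0.png")
cv2.imwrite("pics/top0z.png",cv2.resize(a[150:290,230:490],None,fx=3,fy=3,interpolation=cv2.INTER_CUBIC))
E
```

```text
newpad 693 [ 0.4612 -0.3118  0.0178] 0.0121 0.0242 ((462.5623779296875, -313.3311767578125), (61.711700439453125, 87.83744812011719), 53.7801628112793)
orange 664 [ 0.4739 -0.1777  0.0176] 0.0123 0.0236 ((473.90087890625, -178.57601928710938), (82.91590118408203, 62.193904876708984), 33.09441375732422)
baypad 720 [0.5797 0.0452 0.0514] 0.0451 0.0617 ((560.6221313476562, 63.6873779296875), (85.95308685302734, 116.99169158935547), 47.0406494140625)
bar 217 [0.523  0.099  0.1576] 0.1412 0.1629 ((524.3358154296875, 100.34957122802734), (77.0465316772461, 15.838371276855469), 45.22865676879883)
tape 273 [0.4481 0.0806 0.0694] 0.0602 0.0755 ((451.1619873046875, 92.30302429199219), (94.28075408935547, 66.52377319335938), 73.97742462158203)
stapler 280 [0.53   0.1798 0.0733] 0.0661 0.0818 ((532.3265991210938, 156.80172729492188), (67.3901138305664, 103.82035064697266), 77.61177825927734)
shaker 105 [ 0.6302 -0.2546  0.0648] 0.0309 0.0753 ((632.2830200195312, -258.1242370605469), (23.775306701660156, 21.87066650390625), 89.36294555664062)
((524.8302001953125, 100.66207122802734), 125.42213439941406)
[ 0.4372 -0.0979  0.0012]
[ 0.3561 -0.1513 -0.0016]
[ 0.5786 -0.3823  0.0014]
```

View pics/top0z.png

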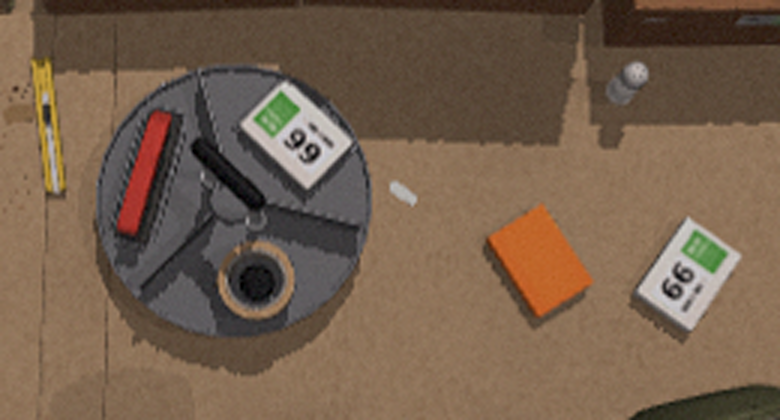

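```bash
cat >> h.py <<'E'
from scipy.spatial.transform import Rotation as Ro
def Rpsi(psi):
    a=np.radians(psi);c,s=np.cos(a),np.sin(a)
    return np.array([[s,0,c],[-c,0,s],[0,-1,0.]])
def plan(s,pos,psi,n,dpsi=None):
    """print n rows (tool axes mm, rad) from measured pose to pos,psi"""
    T=s["tool_rot"];p=s["position"].copy();cur=np.degrees(np.arctan2(T[1,2],T[0,2]))
    d=dpsi if dpsi is not None else (psi-cur+180)%360-180
    print("psi now",cur.round(2),"turn",round(d,2),"dist",np.linalg.norm(np.array(pos)-p).round(4))
    R=T.copy();Pw=p.copy();Rt=Rpsi(cur+d)
    for i in range(n):
        tgt=p+(np.array(pos)-p)*(i+1)/n
        Rn=Rpsi(cur+d*(i+1)/n)
        sh=np.round(R.T@(tgt-Pw)*1000,1);rv=np.round(Ro.from_matrix(R.T@Rn).as_rotvec(),3)
        print(", ".join(map(str,np.r_[sh,rv])))
        Pw=Pw+R@sh/1000;R=R@Ro.from_rotvec(rv).as_matrix()
def padfit(P,im,box,z):
    """centre / x-direction of pad top at height z from white/green mask by connected comp"""
    u0,u1,v0,v1=box
    p=P[v0:v1,u0:u1];
    m=(abs(p[...,2]-z)<.006)
    return p,m
E
python3 - <<'E'
from h import *
d=dict(np.load("/tmp/top0.npz"));im=d["pixels"]
g=im.astype(int)
def fit(box,ztop):
    u0,u1,v0,v1=box
    sub=cv2.cvtColor(cv2.resize(im[v0:v1,u0:u1],None,fx=4,fy=4,interpolation=cv2.INTER_CUBIC),cv2.COLOR_RGB2HSV).astype(int)
    white=((sub[...,2]>165)&(sub[...,1]<50))|((sub[...,0]>40)&(sub[...,0]<90)&(sub[...,1]>90))
    white=white.astype(np.uint8)
    n,l,st,c=cv2.connectedComponentsWithStats(cv2.morphologyEx(white,cv2.MORPH_CLOSE,np.ones((9,9))))
    k=1+np.argmax(st[1:,4]);ys,xs=np.nonzero(l==k)
    uv=np.c_[(xs+.5)/4-.5+u0,(ys+.5)/4-.5+v0]
    w=world(d,uv,ztop)
    r=cv2.minAreaRect((w[:,:2]*1000).astype(np.float32));print(r)
fit((435,485,215,265),.019)
fit((300,355,170,222),.053)
E
```

```text
((461.7148132324219, -312.8714294433594), (59.80272674560547, 84.79254913330078), 53.72071838378906)
((582.1318969726562, 44.366416931152344), (84.09769439697266, 59.10877227783203), 46.02070999145508)
```

Run:
```python
from h import *
from rig import env
plan(env.observe(),[.4617,-.3129,.17],53.7,15)
```

```text
psi now -65.09 turn 118.79 dist 0.3036
-19.1, 4.6, -4.8, 0.001, -0.138, -0.0
-19.6, 4.6, -2.1, -0.0, -0.138, -0.0
-19.7, 4.6, 0.7, -0.0, -0.139, -0.0
-19.4, 4.6, 3.3, -0.0, -0.138, -0.0
-18.8, 4.6, 6.0, -0.0, -0.138, -0.0
-17.8, 4.6, 8.5, -0.0, -0.138, -0.0
-16.4, 4.6, 10.9, -0.0, -0.139, -0.0
-14.8, 4.6, 13.1, -0.0, -0.138, -0.0
-12.8, 4.6, 14.9, -0.0, -0.138, -0.0
-10.7, 4.6, 16.6, -0.0, -0.138, -0.0
-8.3, 4.6, 17.9, -0.0, -0.138, -0.0
-5.7, 4.6, 18.9, -0.0, -0.139, -0.0
-3.1, 4.6, 19.4, -0.0, -0.138, -0.0
-0.3, 4.6, 19.7, -0.0, -0.138, 0.0
2.3, 4.6, 19.6, -0.0, -0.138, 0.0
```

>>> move_arm:
  targets: [-19,4.6,-4.8,0.001,-0.138,0,-19.6,4.6,-2,0,-0.138,0,-19.7,4.6,0.7,0,-0.138,0,-19.4,4.6,3.3,0,-0.138,0,-18.8,4.6,6,0,-0.138,0]
  hand: 1
  squeeze: 40

```text
time_s: 0.78
position: [0.3088, -0.4366, 0.2159]
tool_rot: [[-0.427, 0.0, 0.904], [-0.904, -0.0, -0.427], [0.0, -1.0, 0.0]]
ft_force: [0.1, -0.0, -1.2]
grip_width: 0.0851
```

>>> move_arm:
  targets: [-17.8,4.6,8.5,0,-0.138,0,-16.4,4.6,10.9,0,-0.138,0,-14.8,4.6,13.1,0,-0.138,0,-12.8,4.6,14.9,0,-0.138,0,-10.7,4.6,16.6,0,-0.138,0]

```text
time_s: 1.4
position: [0.3855, -0.3748, 0.1929]
tool_rot: [[0.246, 0.0, 0.969], [-0.969, -0.0, 0.246], [0.0, -1.0, 0.0]]
ft_force: [-0.6, 0.4, 0.3]
grip_width: 0.0851
```

>>> move_arm:
  targets: [-8.3,4.6,17.9,0,-0.138,0,-5.7,4.6,18.9,0,-0.138,0,-3.1,4.6,19.4,0,-0.138,0,-0.3,4.6,19.7,0,-0.138,0,2.3,4.6,19.6,0,-0.138,0]

```text
time_s: 2.02
position: [0.4624, -0.3131, 0.1699]
tool_rot: [[0.807, 0.0, 0.591], [-0.591, -0.0, 0.807], [0.0, -1.0, -0.0]]
ft_force: [-0.0, 0.8, -0.1]
grip_width: 0.0853
```

Run:
```python
from h import *
from rig import env,get_image
s=env.observe();print(s["time_s"],s["position"],s["tool_rot"].round(3).tolist(),s["q"].round(1))
d=get_image("wrist");cv2.imwrite("pics/wrist1.png",d["pixels"][:,:,::-1]);np.savez("/tmp/w1.npz",pos=s["position"],rot=s["tool_rot"],**d)
plan(env.observe(),[.4617,-.3129,.05],53.7,5)
```

```text
2.025 [ 0.46239381 -0.31308406  0.16986811] [[0.807, 0.0, 0.591], [-0.591, -0.0, 0.807], [0.0, -1.0, -0.0]] [ -46.2   26.    79.6   -0.    74.4 -100. ]
psi now 54.16 turn -0.46 dist 0.1193
-0.1, 23.9, -0.4, -0.001, 0.002, -0.0
-0.2, 23.8, -0.5, 0.0, 0.001, -0.0
-0.1, 23.9, -0.4, 0.0, 0.002, -0.0
-0.1, 23.8, -0.4, 0.0, 0.001, -0.0
-0.1, 23.9, -0.4, 0.0, 0.002, -0.0
```

View pics/wrist1.png

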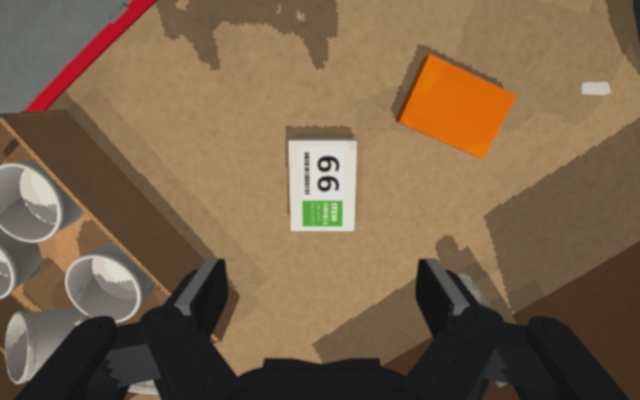

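Pad seen at (290-356,140-231) in the wrist image. I refine its pose from there.

```bash
cat >> h.py <<'E'
def fitpad(d,box,ztop,s=None,vmin=150,smax=60):
    u0,u1,v0,v1=box;im=d["pixels"]
    sub=cv2.cvtColor(cv2.resize(im[v0:v1,u0:u1],None,fx=4,fy=4,interpolation=cv2.INTER_CUBIC),cv2.COLOR_RGB2HSV).astype(int)
    m=((sub[...,2]>vmin)&(sub[...,1]<smax))|((sub[...,0]>40)&(sub[...,0]<90)&(sub[...,1]>90))
    n,l,st,c=cv2.connectedComponentsWithStats(cv2.morphologyEx(m.astype(np.uint8),cv2.MORPH_CLOSE,np.ones((9,9))))
    k=1+np.argmax(st[1:,4]);ys,xs=np.nonzero(l==k)
    w=world(d,np.c_[(xs+.5)/4-.5+u0,(ys+.5)/4-.5+v0],ztop,s)
    r=cv2.minAreaRect((w[:,:2]*1000).astype(np.float32));print(np.round(r[0],1),np.round(r[1],1),round(r[2],2));return r
E
python3 - <<'E'
from h import *
d=dict(np.load("/tmp/w1.npz"));s=dict(position=d.pop("pos"),tool_rot=d.pop("rot"))
fitpad(d,(270,375,115,250),.019,s)
P=cloud(d,s);print(np.median(P[150:220,300:345].reshape(-1,3),0))
E
```

```text
[ 463.5 -313.3] [60.8 85.1] 53.82
[nan nan nan]
```

>>> move_arm:
  targets: [0,25,0,0,0.006,0,0,30,0,0,0,0,0,30,0,0,0,0,0,30,0,0,0,0,0,20,0,0,0,0]

```text
time_s: 2.7
position: [0.4614, -0.3136, 0.0339]
tool_rot: [[0.799, -0.001, 0.601], [-0.601, 0.0, 0.799], [-0.001, -1.0, -0.0]]
ft_force: [-0.1, -0.3, 0.6]
grip_width: 0.0852
```

>>> move_arm:
  targets: [0,14,0,0,0,0,0,10,0,0,0,0,0,0,0,0,0,0,0,0,0,0,0,0,0,0,0,0,0,0]

```text
time_s: 3.32
position: [0.4623, -0.3139, 0.0119]
tool_rot: [[0.8, 0.001, 0.599], [-0.599, -0.002, 0.8], [0.002, -1.0, -0.001]]
ft_force: [-0.7, -0.7, 1.0]
grip_width: 0.0854
```

>>> move_arm:
  targets: [0,0,0,0,0,0,0,0,0,0,0,0,0,0,0,0,0,0,0,0,0,0,0,0,0,0,0,0,0,0]
  hand: 0
  squeeze: 40

```text
time_s: 3.95
position: [0.4622, -0.3138, 0.0118]
tool_rot: [[0.8, 0.001, 0.599], [-0.599, -0.001, 0.8], [0.002, -1.0, -0.001]]
ft_force: [-0.9, 1.2, 4.2]
grip_width: 0.0593
```

Run:
```python
from h import *
from rig import env,get_image
s=env.observe();print(s["time_s"],s["position"],s["ft_force"],s["grip_width"])
d=get_image("wrist");cv2.imwrite("pics/wrist2.png",d["pixels"][:,:,::-1]);np.savez("/tmp/w2.npz",pos=s["position"],rot=s["tool_rot"],**d)
fitpad(d,(200,450,100,330),.019,s)
```

```text
3.95 [ 0.46215477 -0.31382335  0.01182952] [-0.91845764  1.17348708  4.15945003] 0.05928292195336779
[ 461.3 -313.4] [59.8 57.2] 53.23
```

View pics/wrist2.png

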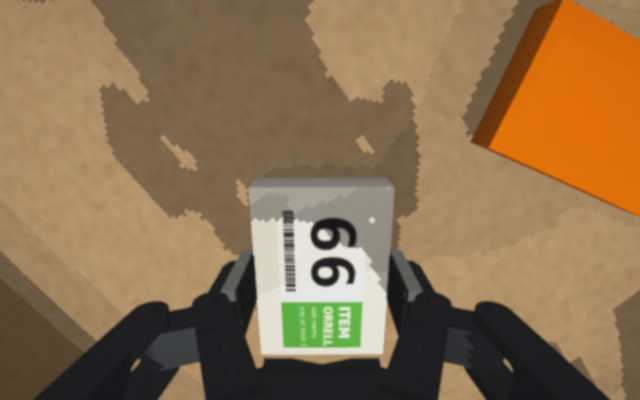

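Run:
```python
from h import *
d=dict(np.load("/tmp/w2.npz"));s=dict(position=d.pop("pos"),tool_rot=d.pop("rot"))
w=world(d,[(252,187),(391,187),(262,354),(383,355)],.019,s)
print(((w-s["position"])@s["tool_rot"]*1000).round(1)); c=w.mean(0);print(c)
print(np.degrees(np.arctan2(*(w[1]-w[0])[[1,0]])),np.degrees(np.arctan2(*(w[3]-w[2])[[1,0]])))
from rig import env
plan(env.observe(),[.4622,-.3138,.15],53.7,5)
```

```text
[[-41.7  -7.2 -28.2]
 [-41.8  -7.2  27.9]
 [ 42.4  -7.1 -29.1]
 [ 43.   -7.1  29.9]]
[ 0.46258898 -0.31402508  0.019     ]
53.21655178314691 52.61796274043494
psi now 53.17 turn 0.53 dist 0.1382
0.0, -27.6, -0.0, 0.0, -0.002, 0.002
0.0, -27.7, -0.0, 0.0, -0.002, -0.0
0.0, -27.6, -0.0, 0.0, -0.002, -0.0
0.0, -27.6, -0.0, 0.0, -0.001, -0.0
0.0, -27.7, -0.0, 0.0, -0.002, -0.0
```

>>> move_arm:
  targets: [0,-15,0,0,0,0,0,-30,0,0,0,0,0,-40,0,0,0,0,0,-40,0,0,0,0,0,-40,0,0,0,0]

```text
time_s: 4.62
position: [0.4618, -0.3134, 0.1785]
tool_rot: [[0.8, 0.001, 0.599], [-0.599, -0.001, 0.8], [0.002, -1.0, -0.001]]
ft_force: [0.4, -0.6, -0.9]
grip_width: 0.0584
```

Run:
```python
from h import *
from rig import env
s=env.observe();print(s["grip_width"],s["position"])
plan(s,[.582,.0444,.175],135.7,15)
```

```text
0.058422264795543265 [ 0.46178435 -0.3134006   0.17850628]
psi now 53.17 turn 82.53 dist 0.3775
-7.9, 0.2, 23.9, 0.001, -0.096, 0.002
-5.5, 0.3, 24.5, -0.0, -0.096, -0.0
-3.2, 0.2, 25.0, -0.0, -0.096, -0.0
-0.8, 0.2, 25.2, -0.001, -0.096, -0.0
1.7, 0.3, 25.1, 0.0, -0.096, -0.0
4.0, 0.2, 24.8, 0.0, -0.096, -0.0
6.4, 0.2, 24.3, 0.0, -0.096, -0.0
8.7, 0.2, 23.7, 0.0, -0.096, -0.0
10.9, 0.3, 22.6, 0.0, -0.096, -0.001
13.1, 0.2, 21.5, 0.0, -0.096, 0.0
15.0, 0.2, 20.2, 0.0, -0.096, 0.0
17.0, 0.3, 18.6, 0.0, -0.096, 0.0
18.6, 0.2, 16.9, 0.0, -0.096, 0.0
20.2, 0.2, 15.1, 0.0, -0.096, 0.0
21.5, 0.3, 13.1, 0.001, -0.096, 0.0
```

>>> move_arm:
  targets: [-7.9,0.2,23.9,0.001,-0.096,0.002,-5.5,0.3,24.5,0,-0.096,0,-3.2,0.2,25,0,-0.096,0,-0.8,0.2,25.2,-0.001,-0.096,0,1.7,0.3,25.1,0,-0.096,0]

```text
time_s: 5.25
position: [0.5022, -0.1934, 0.176]
tool_rot: [[0.987, -0.0, 0.159], [-0.159, -0.0, 0.987], [-0.0, -1.0, -0.0]]
ft_force: [0.6, 0.9, -0.9]
grip_width: 0.059
```

>>> move_arm:
  targets: [4,0.2,24.8,0,-0.096,0,6.4,0.2,24.3,0,-0.096,0,8.7,0.2,23.7,0,-0.096,0,10.9,0.2,22.6,0,-0.096,0,13.1,0.2,21.5,0,-0.096,0]

```text
time_s: 5.88
position: [0.5422, -0.0742, 0.1749]
tool_rot: [[0.949, -0.0, -0.315], [0.315, -0.0, 0.949], [-0.0, -1.0, 0.0]]
ft_force: [0.8, -0.5, -1.1]
grip_width: 0.0585
```

>>> move_arm:
  targets: [15,0.2,20.2,0,-0.096,0,17,0.3,18.6,0,-0.096,0,18.6,0.2,16.9,0,-0.096,0,20.2,0.2,15.1,0,-0.096,0,21.5,0.3,13.1,0.001,-0.096,0]

```text
time_s: 6.5
position: [0.5822, 0.0451, 0.1737]
tool_rot: [[0.696, -0.001, -0.718], [0.718, 0.001, 0.696], [-0.0, -1.0, 0.001]]
ft_force: [-0.3, -0.1, -0.7]
grip_width: 0.0588
```

>>> move_arm:
  targets: [0,0,0,0,0,0,0,0,0,0,0,0,0,0,0,0,0,0,0,0,0,0,0,0,0,0,0,0,0,0]

```text
time_s: 7.12
position: [0.5821, 0.0439, 0.1729]
tool_rot: [[0.699, -0.002, -0.715], [0.715, 0.001, 0.699], [-0.001, -1.0, 0.002]]
ft_force: [-0.4, -0.0, -1.0]
grip_width: 0.0587
```

Run:
```python
from h import *
from rig import env,get_image
s=env.observe();print(s["time_s"],s["position"],s["ft_force"],s["grip_width"],s["q"].round(1))
d=get_image("wrist");cv2.imwrite("pics/wrist3.png",d["pixels"][:,:,::-1]);np.savez("/tmp/w3.npz",pos=s["position"],rot=s["tool_rot"],**d)
plan(s,[.582,.0444,.095],135.7,3)
d=get_image("scene");cv2.imwrite("pics/scene3.png",cv2.resize(d["pixels"][180:320,220:420,::-1],None,fx=4,fy=4))
d=get_image("top");cv2.imwrite("pics/top3.png",cv2.resize(d["pixels"][150:290,230:430,::-1],None,fx=4,fy=4))
```

```text
7.125 [0.58213861 0.04390804 0.17291611] [-0.36847194 -0.01062452 -1.00599151] 0.05868096730580155 [  -7.3   28.3   75.     0.    76.8 -143. ]
psi now 135.64 turn 0.06 dist 0.0779
0.1, 26.0, 0.1, -0.002, -0.0, -0.001
0.1, 25.9, 0.2, 0.0, -0.001, 0.0
0.0, 26.0, 0.1, 0.0, -0.0, 0.0
```

View pics/wrist3.png

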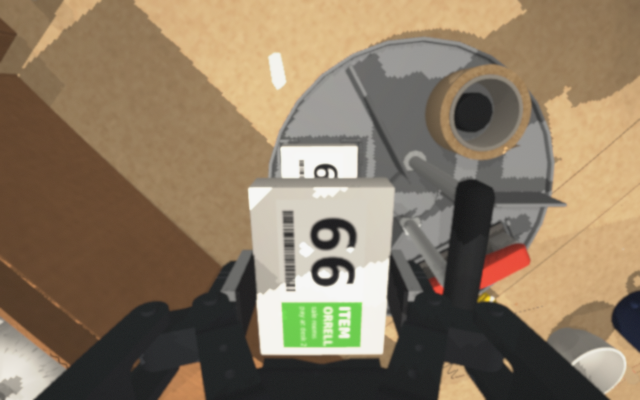

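View pics/scene3.png

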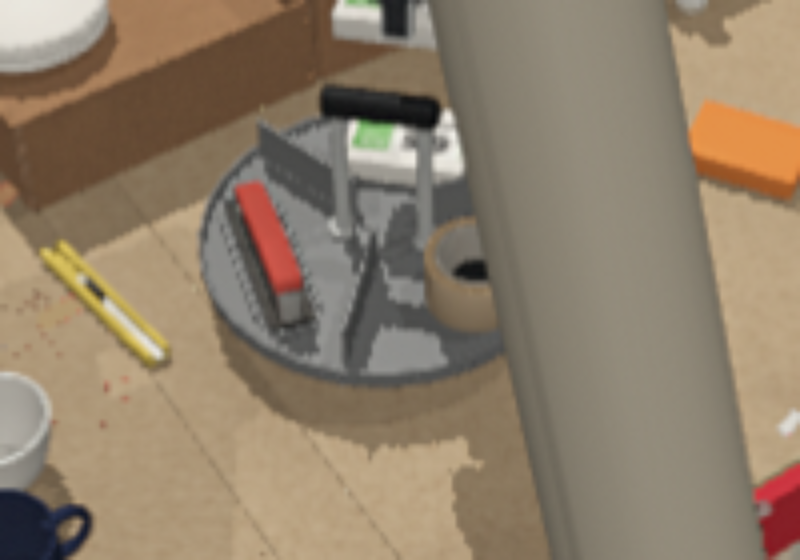

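View pics/top3.png

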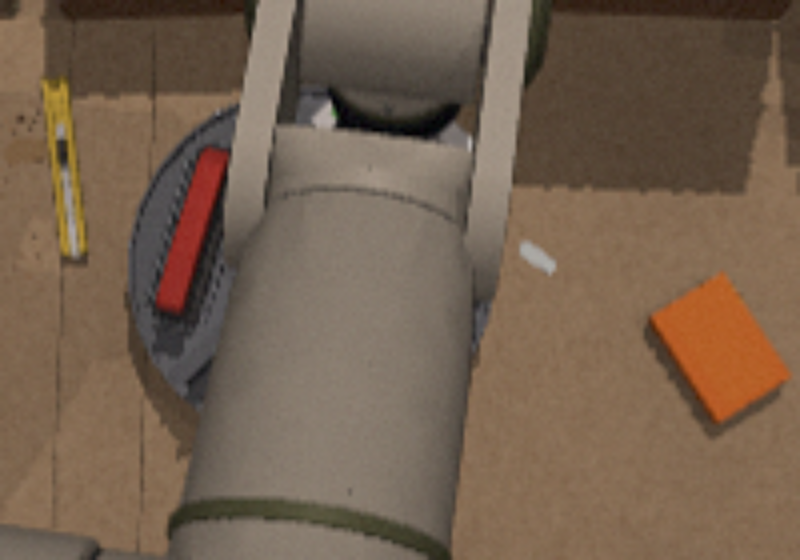

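Run:
```python
from h import *
d=dict(np.load("/tmp/w3.npz"));s=dict(position=d.pop("pos"),tool_rot=d.pop("rot"))
im=cv2.cvtColor(d["pixels"],cv2.COLOR_RGB2BGR)
cv2.imwrite("pics/w3z.png",cv2.resize(im[120:220,220:420],None,fx=4,fy=4,interpolation=cv2.INTER_CUBIC))
for uv,z in [((281,146),.053),((357,146),.053)]:
    w=world(d,[uv],z,s)[0];print(w.round(4),((w-s["position"])@s["tool_rot"]*1000).round(1))
# handle ends
```

```text
[ 0.5758 -0.0076  0.053 ] [-41.2 119.9 -31.7]
[0.5336 0.0337 0.053 ] [-41.2 120.   27.3]
```

View pics/w3z.png

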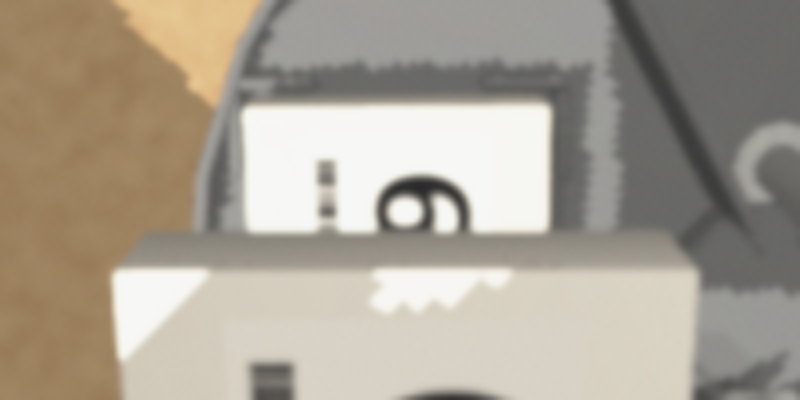

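>>> move_arm:
  targets: [0.5,25,-0.8,0,0,0,0,25,0,0,0,0,0,25,0,0,0,0,0,15,0,0,0,0,0,0,0,0,0,0]

```text
time_s: 7.9
position: [0.5827, 0.0441, 0.0822]
tool_rot: [[0.699, -0.003, -0.715], [0.715, 0.001, 0.699], [-0.001, -1.0, 0.003]]
ft_force: [-0.1, 0.1, -1.5]
grip_width: 0.0589
```

Run:
```python
from h import *
from rig import env,get_image
s=env.observe();print(s["time_s"],s["position"],s["ft_force"],s["grip_width"])
d=get_image("wrist");np.savez("/tmp/w4.npz",pos=s["position"],rot=s["tool_rot"],**d)
im=cv2.cvtColor(d["pixels"],cv2.COLOR_RGB2BGR)
cv2.imwrite("pics/w4z.png",cv2.resize(im[130:260,220:420],None,fx=4,fy=4,interpolation=cv2.INTER_CUBIC))
```

```text
7.9 [0.58269725 0.0441438  0.08222673] [-0.14490399  0.13066957 -1.49426934] 0.05891966112749448
```

View pics/w4z.png

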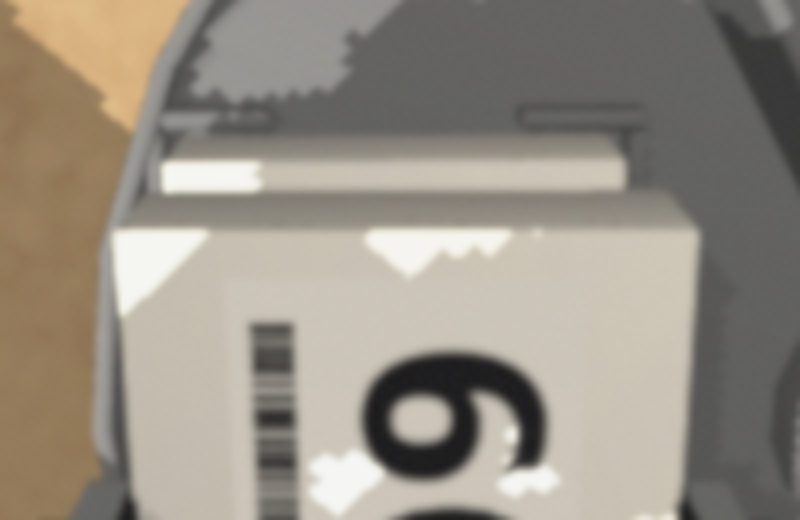

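Run:
```python
from h import *
d=dict(np.load("/tmp/w4.npz"));s=dict(position=d.pop("pos"),tool_rot=d.pop("rot"))
for uv,z in [((260,169.8),.053),((376.5,169.8),.053),((248,187.2),.0894),((395,187.6),.0894)]:
    w=world(d,[uv],z,s)[0];print(w.round(4),((w-s["position"])@s["tool_rot"]*1000).round(1))
```

```text
[ 0.5762 -0.0077  0.053 ] [-41.6  29.2 -31.7]
[0.5336 0.0339 0.053 ] [-41.6  29.4  27.9]
[ 0.5747 -0.0069  0.0894] [-42.2  -7.2 -29.9]
[0.5323 0.0347 0.0894] [-42.   -7.   29.5]
```

>>> move_arm:
  targets: [0.5,4,-1.5,0,0,0,0,5,0,0,0,0,0,4,0,0,0,0,0,2,0,0,0,0,0,0,0,0,0,0]

```text
time_s: 8.57
position: [0.5843, 0.0435, 0.0678]
tool_rot: [[0.699, -0.002, -0.715], [0.715, 0.001, 0.699], [-0.001, -1.0, 0.002]]
ft_force: [0.3, -0.1, -0.6]
grip_width: 0.0588
```

>>> move_arm:
  targets: [0,0.5,0,0,0,0,0,0.5,0,0,0,0,0,0.5,0,0,0,0,0,0.5,0,0,0,0,0,0,0,0,0,0]

```text
time_s: 9.2
position: [0.5844, 0.0435, 0.0658]
tool_rot: [[0.699, -0.002, -0.715], [0.715, 0.001, 0.699], [-0.001, -1.0, 0.002]]
ft_force: [0.2, 0.0, -0.2]
grip_width: 0.0585
```

Run:
```python
from h import *
from rig import env,get_image
s=env.observe();print(s["time_s"],s["position"],s["ft_force"],s["grip_width"])
d=get_image("wrist");np.savez("/tmp/w5.npz",pos=s["position"],rot=s["tool_rot"],**d)
im=cv2.cvtColor(d["pixels"],cv2.COLOR_RGB2BGR)
cv2.imwrite("pics/w5z.png",cv2.resize(im[130:260,220:420],None,fx=4,fy=4,interpolation=cv2.INTER_CUBIC))
```

```text
9.2 [0.5843545  0.04346012 0.06584243] [ 0.23199888  0.00102248 -0.17727592] 0.058460071096452355
```

View pics/w5z.png

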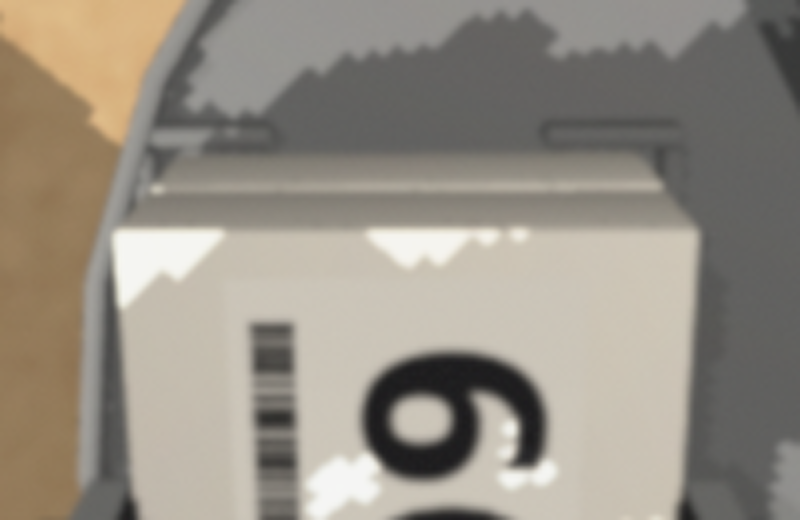

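>>> move_arm:
  targets: [0,0.4,0,0,0,0,0,0.4,0,0,0,0,0,0.4,0,0,0,0,0,0,0,0,0,0,0,0,0,0,0,0]

```text
time_s: 9.88
position: [0.5844, 0.0435, 0.0647]
tool_rot: [[0.699, -0.002, -0.715], [0.715, 0.001, 0.699], [-0.0, -1.0, 0.002]]
ft_force: [-1.0, 0.3, -1.2]
grip_width: 0.0587
```

>>> move_arm:
  targets: [0,0.4,0,0,0,0,0,0,0,0,0,0,0,0.4,0,0,0,0,0,0,0,0,0,0,0,0,0,0,0,0]

```text
time_s: 10.5
position: [0.5844, 0.0435, 0.0639]
tool_rot: [[0.699, -0.001, -0.715], [0.715, 0.001, 0.699], [-0.0, -1.0, 0.002]]
ft_force: [-0.4, -0.2, -0.0]
grip_width: 0.0587
```

>>> move_arm:
  targets: [0,0.4,0,0,0,0,0,0,0,0,0,0,0,0.4,0,0,0,0,0,0,0,0,0,0,0,0,0,0,0,0]

```text
time_s: 11.12
position: [0.5845, 0.0435, 0.0638]
tool_rot: [[0.698, -0.001, -0.716], [0.716, 0.001, 0.698], [0.0, -1.0, 0.001]]
ft_force: [-3.0, 0.4, 7.8]
grip_width: 0.0587
```

Run:
```python
from h import *
from rig import env,get_image
s=env.observe();print(s["time_s"],s["position"],s["ft_force"],s["grip_width"])
d=get_image("wrist");np.savez("/tmp/w6.npz",pos=s["position"],rot=s["tool_rot"],**d)
im=cv2.cvtColor(d["pixels"],cv2.COLOR_RGB2BGR)
cv2.imwrite("pics/w6z.png",cv2.resize(im[130:260,220:420],None,fx=4,fy=4,interpolation=cv2.INTER_CUBIC))
```

```text
11.125 [0.58449067 0.04353177 0.06380274] [-3.03792268  0.38845519  7.82930793] 0.058662743900448636
```

View pics/w6z.png

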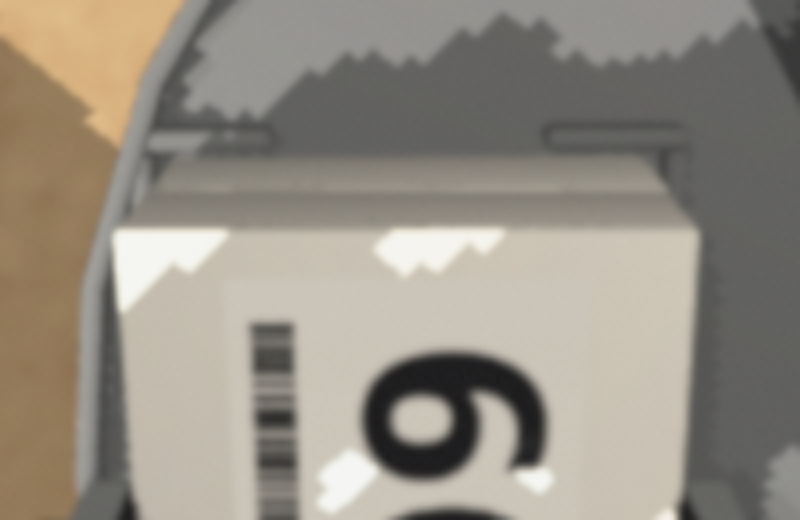

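Contact is 7.8 N and the pad edges are flush, so I release.

>>> move_arm:
  targets: [0,-0.4,0,0,0,0,0,0,0,0,0,0,0,0,0,0,0,0,0,0,0,0,0,0,0,0,0,0,0,0]
  hand: 1

```text
time_s: 11.8
position: [0.5843, 0.0435, 0.0634]
tool_rot: [[0.699, -0.002, -0.715], [0.715, 0.001, 0.699], [-0.001, -1.0, 0.002]]
ft_force: [-0.6, 0.3, 0.6]
grip_width: 0.0857
```

>>> move_arm:
  targets: [0,-10,0,0,0,0,0,-20,0,0,0,0,0,-30,0,0,0,0,0,-40,0,0,0,0,0,-40,0,0,0,0]

```text
time_s: 12.42
position: [0.5843, 0.0433, 0.2051]
tool_rot: [[0.699, -0.002, -0.715], [0.715, 0.001, 0.699], [-0.001, -1.0, 0.002]]
ft_force: [0.2, -0.7, -0.6]
grip_width: 0.0855
```

Run:
```python
from h import *
from rig import env,get_image
s=env.observe();print(s["time_s"],s["position"],s["ft_force"],s["grip_width"])
d=get_image("wrist");np.savez("/tmp/w7.npz",pos=s["position"],rot=s["tool_rot"],**d)
im=cv2.cvtColor(d["pixels"],cv2.COLOR_RGB2BGR)
cv2.imwrite("pics/w7.png",im)
```

```text
12.425 [0.58434477 0.04334768 0.20507407] [ 0.18607729 -0.72911898 -0.55949398] 0.08554788071688248
```

View pics/w7.png

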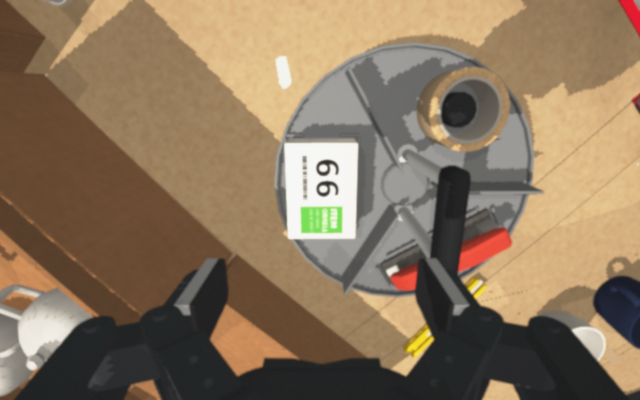

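Run:
```python
from h import *
d=dict(np.load("/tmp/w7.npz"));s=dict(position=d.pop("pos"),tool_rot=d.pop("rot"))
im=cv2.cvtColor(d["pixels"],cv2.COLOR_RGB2BGR)
cv2.imwrite("pics/w7z.png",cv2.resize(im[130:290,400:520],None,fx=4,fy=4,interpolation=cv2.INTER_CUBIC))
fitpad(d,(275,370,130,250),.072,s)
for uv in [(441,170),(469,170),(438,200),(468,200),(435,240),(465,240)]: print(uv,world(d,[uv],.160,s)[0].round(4))
from rig import env
plan(env.observe(),[.5245,.1005,.205],135.5,4)
```

```text
[583.6  44.6] [106.   82.2] 45.65
(441, 170) [0.5095 0.063  0.16  ]
(469, 170) [0.4979 0.0742 0.16  ]
(438, 200) [0.5217 0.0757 0.16  ]
(468, 200) [0.509  0.0882 0.16  ]
(435, 240) [0.5387 0.0945 0.16  ]
(465, 240) [0.5256 0.1075 0.16  ]
psi now 135.68 turn -0.18 dist 0.0843
-0.5, 1.3, 21.0, 0.006, 0.001, 0.005
-0.6, 1.5, 21.1, -0.0, 0.001, 0.0
-0.5, 1.4, 21.0, -0.0, 0.0, 0.0
-0.6, 1.5, 21.0, -0.0, 0.001, 0.0
```

View pics/w7z.png

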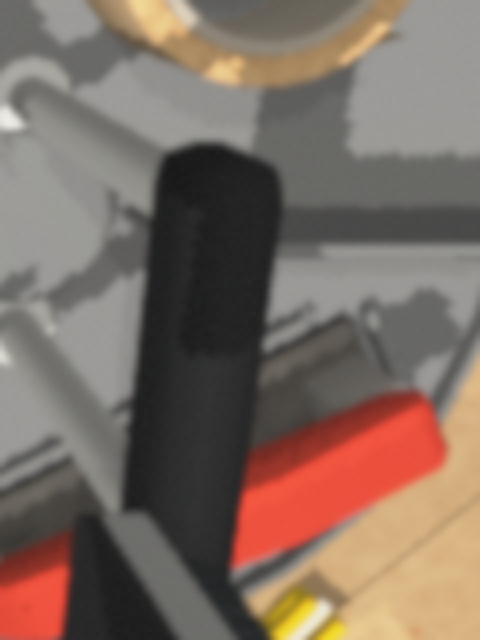

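>>> move_arm:
  targets: [-0.5,1,21,0.003,0.001,0.002,-0.6,1,21,0,0,0,-0.6,1,21,0,0,0,-0.6,1,21,0,0,0,0,0,0,0,0,0]

```text
time_s: 13.1
position: [0.5221, 0.1013, 0.2001]
tool_rot: [[0.698, -0.005, -0.716], [0.716, 0.002, 0.698], [-0.002, -1.0, 0.005]]
ft_force: [-0.6, -0.8, 0.9]
grip_width: 0.0853
```

Run:
```python
from h import *
from rig import env,get_image
s=env.observe();print(s["time_s"],s["position"],s["ft_force"],s["grip_width"],s["tool_rot"].round(3).tolist())
d=get_image("wrist");np.savez("/tmp/w8.npz",pos=s["position"],rot=s["tool_rot"],**d)
im=cv2.cvtColor(d["pixels"],cv2.COLOR_RGB2BGR)
cv2.imwrite("pics/w8.png",im)
```

```text
13.1 [0.52207985 0.10127053 0.20008637] [-0.59254175 -0.8263373   0.90540442] 0.08527697984809639 [[0.698, -0.005, -0.716], [0.716, 0.002, 0.698], [-0.002, -1.0, 0.005]]
```

View pics/w8.png

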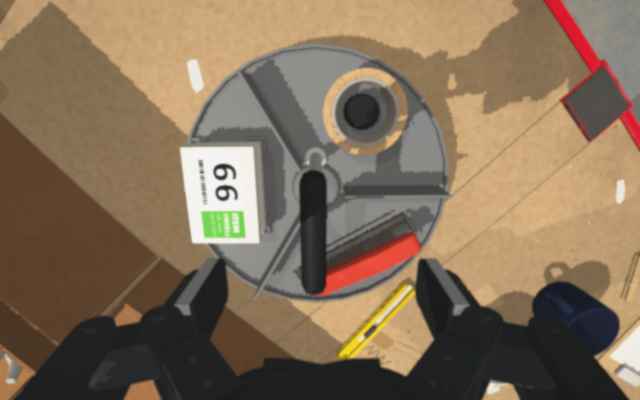

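Run:
```python
from h import *
d=dict(np.load("/tmp/w8.npz"));s=dict(position=d.pop("pos"),tool_rot=d.pop("rot"))
im=cv2.cvtColor(d["pixels"],cv2.COLOR_RGB2BGR)
g=cv2.cvtColor(im,cv2.COLOR_BGR2GRAY)
# black bar mask: low brightness
m=(g<48).astype(np.uint8);sub=m[160:300,290:340]
for r in range(165,300,12):
    c=np.nonzero(m[r,290:340])[0]
    if len(c): 
        e=[(c.min()+290-.5,r),(c.max()+290+.5,r)]
        w=world(d,e,.158,s);t=(w-s["position"])@s["tool_rot"]*1000
        print(r,e,t[:,[0,2]].round(1).tolist(),w.mean(0)[:2].round(4))
cv2.imwrite("pics/w8z.png",cv2.resize(im[130:310,170:350],None,fx=3.3,fy=3.3,interpolation=cv2.INTER_CUBIC))
```

```text
177 [(np.float64(302.5), 177), (np.float64(323.5), 177)] [[-34.8, -10.8], [-34.8, 0.9]] [0.5011 0.073 ]
189 [(np.float64(299.5), 189), (np.float64(325.5), 189)] [[-27.9, -12.6], [-27.9, 2.0]] [0.5062 0.0777]
201 [(np.float64(300.5), 201), (np.float64(325.5), 201)] [[-20.9, -12.1], [-20.8, 2.0]] [0.5109 0.0829]
213 [(np.float64(300.5), 213), (np.float64(325.5), 213)] [[-13.7, -12.3], [-13.6, 2.1]] [0.516 0.088]
225 [(np.float64(301.5), 225), (np.float64(324.5), 225)] [[-6.3, -11.8], [-6.3, 1.5]] [0.5212 0.0932]
237 [(np.float64(300.5), 237), (np.float64(324.5), 237)] [[1.3, -12.5], [1.3, 1.5]] [0.5267 0.0984]
249 [(np.float64(301.5), 249), (np.float64(324.5), 249)] [[9.0, -12.1], [9.0, 1.6]] [0.5319 0.1041]
261 [(np.float64(301.5), 261), (np.float64(326.5), 261)] [[17.0, -12.2], [17.0, 2.8]] [0.5371 0.1102]
273 [(np.float64(301.5), 273), (np.float64(325.5), 273)] [[25.1, -12.4], [25.1, 2.2]] [0.543  0.1158]
285 [(np.float64(302.5), 285), (np.float64(324.5), 285)] [[33.5, -11.9], [33.5, 1.7]] [0.549  0.1217]
```

View pics/w8z.png

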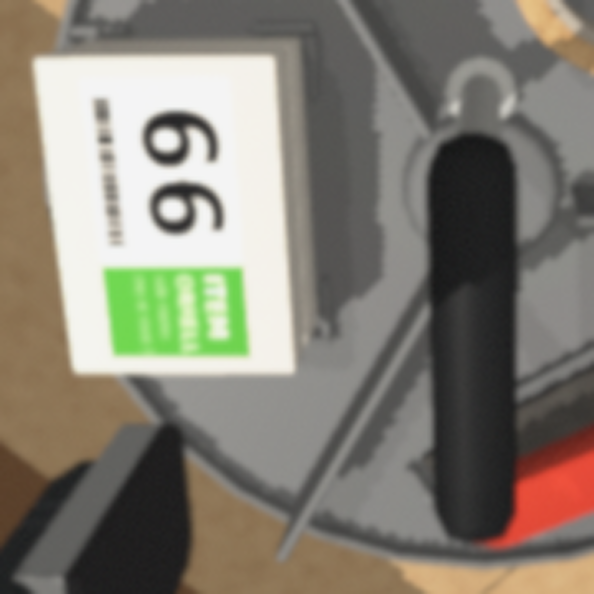

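Run:
```python
from h import *
d=dict(np.load("/tmp/w8.npz"));s=dict(position=d.pop("pos"),tool_rot=d.pop("rot"))
c=np.array([(33,58),(275,55),(297,373),(73,373)])/3.3-.35+[170,130]
w=world(d,c,.072,s);print(w.round(4),w.mean(0))
for a,b in [(0,1),(3,2),(0,3),(1,2)]:
    v=w[b]-w[a];print(np.linalg.norm(v).round(4),np.degrees(np.arctan2(v[1],v[0])))
# bay pad lower right edge (z=.053 top edge hidden); its bottom outline at deck z=.034
c=np.array([(303,40),(313,335)])/3.3-.35+[170,130]
w=world(d,c,.034,s);print(w.round(4));v=w[1]-w[0];print(np.degrees(np.arctan2(v[1],v[0])))
```

```text
[[ 0.5762 -0.0072  0.072 ]
 [ 0.5331  0.0343  0.072 ]
 [ 0.5915  0.0952  0.072 ]
 [ 0.6349  0.0532  0.072 ]] [0.5839599  0.04386366 0.072     ]
0.0598 136.04079688298134
0.0604 135.90569599089162
0.0842 45.798793859809415
0.0844 46.19717266570256
[[0.5337 0.0352 0.034 ]
 [0.5965 0.0972 0.034 ]]
44.63455439657679
```

>>> move_arm:
  targets: [0,10,-4,-0.002,0,-0.002,0,15,0,0,0,0,0,15,0,0,0,0,0,15,0,0,0,0,0,7,0,0,0,0]

```text
time_s: 13.78
position: [0.5257, 0.0972, 0.1364]
tool_rot: [[0.7, -0.004, -0.714], [0.714, 0.002, 0.7], [-0.002, -1.0, 0.004]]
ft_force: [0.8, 0.3, 0.3]
grip_width: 0.085
```

>>> move_arm:
  targets: [0,0,0,0,0,0,0,0,0,0,0,0,0,0,0,0,0,0,0,0,0,0,0,0,0,0,0,0,0,0]
  hand: -0.55
  squeeze: 20

```text
time_s: 14.4
position: [0.5256, 0.0978, 0.1379]
tool_rot: [[0.699, -0.002, -0.715], [0.715, 0.002, 0.699], [-0.0, -1.0, 0.003]]
ft_force: [-0.4, 0.3, 0.9]
grip_width: 0.0191
```

Run:
```python
from h import *
from rig import env,get_image
s=env.observe();print(s["time_s"],s["position"],s["ft_force"],s["grip_width"],s["tool_rot"].round(3).tolist())
d=get_image("wrist");np.savez("/tmp/w9.npz",pos=s["position"],rot=s["tool_rot"],**d)
im=cv2.cvtColor(d["pixels"],cv2.COLOR_RGB2BGR)
cv2.imwrite("pics/w9.png",im)
```

```text
14.4 [0.52561923 0.09775005 0.13794368] [-0.39090693  0.28262456  0.90961749] 0.0191477664792248 [[0.699, -0.002, -0.715], [0.715, 0.002, 0.699], [-0.0, -1.0, 0.003]]
```

View pics/w9.png

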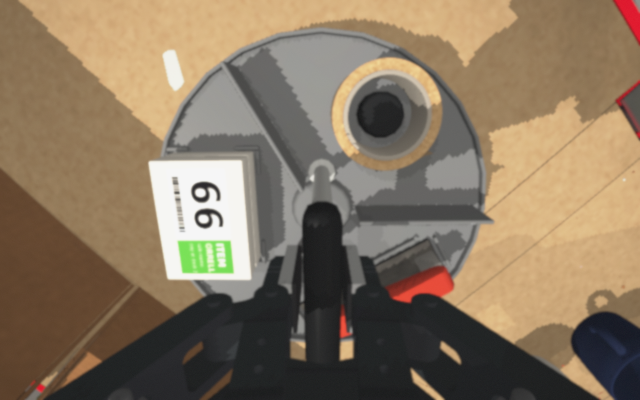

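>>> move_arm:
  targets: [0,0,0,0,0,0,0,0,0,0,0,0,0,0,0,0,0,0,0,0,0,0,0,0,0,0,0,0,0,0]
  hand: -1
  squeeze: 30

```text
time_s: 15.08
position: [0.5254, 0.098, 0.1379]
tool_rot: [[0.699, -0.003, -0.715], [0.715, 0.002, 0.699], [-0.0, -1.0, 0.003]]
ft_force: [-3.9, 2.8, 5.6]
grip_width: 0.0157
```

Run:
```python
from h import *
from rig import env
s=env.observe();print(s["time_s"],s["position"],s["ft_force"],s["wrist_torque"],s["grip_width"],s["q"].round(1),s["tool_rot"].round(4)[:2,2])
```

```text
15.075 [0.52538682 0.09798332 0.13794938] [-3.9173255   2.82991964  5.61158071] [ 0.4397537   0.56634358 -0.0324975 ] 0.015659673967699694 [-2.200e+00  2.590e+01  8.590e+01  1.000e-01  6.840e+01 -1.379e+02] [-0.7148  0.6993]
```

>>> move_arm:
  targets: [0,0,0.5,0,0.02,0,0,0,0,0,0.04,0,0,0,0,0,0.06,0,0,0,0,0,0.07,0,0,0,0,0,0.07,0]

```text
time_s: 15.7
position: [0.5249, 0.0986, 0.1379]
tool_rot: [[0.861, -0.003, -0.509], [0.509, 0.003, 0.861], [-0.001, -1.0, 0.004]]
ft_force: [-6.2, 5.3, 7.0]
grip_width: 0.0155
```

>>> move_arm:
  targets: [0,0,0,0,0.07,0,0,0,0,0,0.07,0,0,0,0,0,0.07,0,0,0,0,0,0.07,0,0,0,0,0,0.07,0]

```text
time_s: 16.32
position: [0.5245, 0.0996, 0.1379]
tool_rot: [[0.983, -0.004, -0.183], [0.183, 0.004, 0.983], [-0.003, -1.0, 0.005]]
ft_force: [-6.6, 12.1, 7.1]
grip_width: 0.0157
```

Run:
```python
from h import *
from rig import env
s=env.observe();T=s["tool_rot"];print(s["time_s"],s["position"],s["ft_force"],"tool",T.T@s["ft_force"],s["grip_width"],np.degrees(np.arctan2(T[1,2],T[0,2])))
```

```text
16.325 [0.5244781  0.09961755 0.13794466] [-6.57368539 12.0745593   7.06274694] tool [-4.27357466 -6.98625319 13.10799535] 0.015748843574550253 100.53773211039237
```

>>> move_arm:
  targets: [-0.5,-0.3,0.8,0,0.07,0,0,-0.3,0.4,0,0.07,0,0,0,0,0,0.07,0,0,0,0,0,0.07,0,0,0,0,0,0.07,0]

```text
time_s: 16.95
position: [0.5245, 0.1007, 0.138]
tool_rot: [[0.986, -0.002, 0.166], [-0.166, 0.005, 0.986], [-0.003, -1.0, 0.004]]
ft_force: [-0.2, 12.3, -0.3]
grip_width: 0.0156
```

Run:
```python
from h import *
from rig import env
s=env.observe();T=s["tool_rot"];print(s["time_s"],s["position"],s["ft_force"],"tool",T.T@s["ft_force"],s["grip_width"],np.degrees(np.arctan2(T[1,2],T[0,2])))
```

```text
16.95 [0.52446218 0.10073977 0.13795131] [-0.1625189  12.32227949 -0.26796456] tool [-2.19953478  0.32587203 12.12405226] 0.01555410564660995 80.46917298898268
```

>>> move_arm:
  targets: [0,0,0.8,0,0.07,0,0,0,0.8,0,0.07,0,0,0,0,0,0.07,0,0,0,0,0,0.07,0,0,0,0,0,0.07,0]

```text
time_s: 17.58
position: [0.5248, 0.1018, 0.138]
tool_rot: [[0.87, -0.002, 0.494], [-0.494, 0.004, 0.87], [-0.004, -1.0, 0.002]]
ft_force: [-1.1, 8.3, -0.4]
grip_width: 0.0159
```

Run:
```python
from h import *
from rig import env
s=env.observe();T=s["tool_rot"];print(s["time_s"],s["position"],s["ft_force"],"tool",T.T@s["ft_force"],s["grip_width"],np.degrees(np.arctan2(T[1,2],T[0,2])))
```

```text
17.575 [0.52481639 0.10183241 0.13796415] [-1.12195046  8.25493755 -0.44879587] tool [-5.04999907  0.48263721  6.62334925] 0.01593351937226549 60.40957966939152
```

>>> move_arm:
  targets: [-0.5,0,0.6,0,0.07,0,0,0,0,0,0.07,0,0,0,0,0,0.07,0,0,0,0,0,0.07,0,0,0,0,0,0.07,0]

```text
time_s: 18.2
position: [0.5255, 0.1027, 0.138]
tool_rot: [[0.647, -0.0, 0.762], [-0.762, 0.004, 0.647], [-0.003, -1.0, 0.002]]
ft_force: [4.1, 10.1, -3.6]
grip_width: 0.0154
```

>>> move_arm:
  targets: [0,0,0,0,0.07,0,0,0,0,0,0.07,0,0,0,0,0,0.07,0,0,0,0,0,0.06,0,0,0,0,0,0.06,0]

```text
time_s: 18.82
position: [0.5264, 0.1032, 0.138]
tool_rot: [[0.366, 0.002, 0.931], [-0.931, 0.005, 0.366], [-0.004, -1.0, 0.004]]
ft_force: [8.9, 13.4, -5.8]
grip_width: 0.0156
```

Run:
```python
from h import *
from rig import env
s=env.observe();T=s["tool_rot"];print(s["time_s"],s["position"],s["ft_force"],"tool",T.T@s["ft_force"],s["grip_width"],np.degrees(np.arctan2(T[1,2],T[0,2])))
```

```text
18.825 [0.52644995 0.10323489 0.13799619] [ 8.8776141  13.44119621 -5.76267581] tool [-9.23584449  5.84904378 13.15956244] 0.015589692657605554 21.46723388164681
```

>>> move_arm:
  targets: [-0.7,0.3,0.7,0,0.06,0,-0.5,0,0.7,0,0.06,0,0,0,0,0,0.06,0,0,0,0,0,0.05,0,0,0,0,0,0.05,0]

```text
time_s: 19.45
position: [0.5273, 0.1035, 0.138]
tool_rot: [[0.095, 0.002, 0.996], [-0.996, 0.003, 0.094], [-0.002, -1.0, 0.002]]
ft_force: [6.8, 5.6, -2.6]
grip_width: 0.0153
```

>>> move_arm:
  targets: [0,0,0,0,0.04,0,0,0,0,0,0.03,0,0,0,0,0,0.015,0,0,0,0,0,0.01,0,0,0,0,0,0,0]

```text
time_s: 20.08
position: [0.5276, 0.1035, 0.138]
tool_rot: [[0.001, 0.002, 1.0], [-1.0, 0.003, 0.001], [-0.003, -1.0, 0.002]]
ft_force: [8.0, 5.3, -3.9]
grip_width: 0.0156
```

Run:
```python
from h import *
from rig import env,get_image
s=env.observe();T=s["tool_rot"];print(s["time_s"],s["position"],s["ft_force"],"tool",T.T@s["ft_force"],s["grip_width"],np.degrees(np.arctan2(T[1,2],T[0,2])),s["q"].round(1))
for n in ["wrist","scene","top"]:
    d=get_image(n);np.savez(f"/tmp/{n}10.npz",pos=s["position"],rot=s["tool_rot"],**d)
    im=cv2.cvtColor(d["pixels"],cv2.COLOR_RGB2BGR)
    if n=="scene":im=cv2.resize(im[180:320,220:420],None,fx=4,fy=4,interpolation=cv2.INTER_CUBIC)
    if n=="top":im=cv2.resize(im[150:290,230:430],None,fx=4,fy=4,interpolation=cv2.INTER_CUBIC)
    cv2.imwrite(f"pics/{n}10.png",im)
```

```text
20.075 [0.52762807 0.1034754  0.13797933] [ 7.95698613  5.26503648 -3.85330438] tool [-5.24669552  3.88674811  7.95283391] 0.015649494830567576 0.059104215322649784 [-1.6 26.1 85.6  0.2 68.2 -1.7]
```

View pics/wrist10.png

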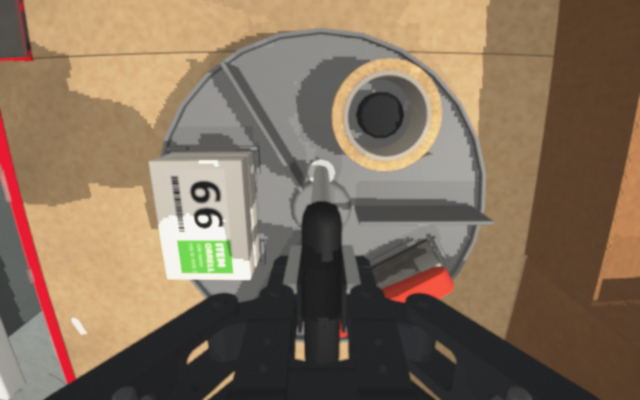

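View pics/scene10.png

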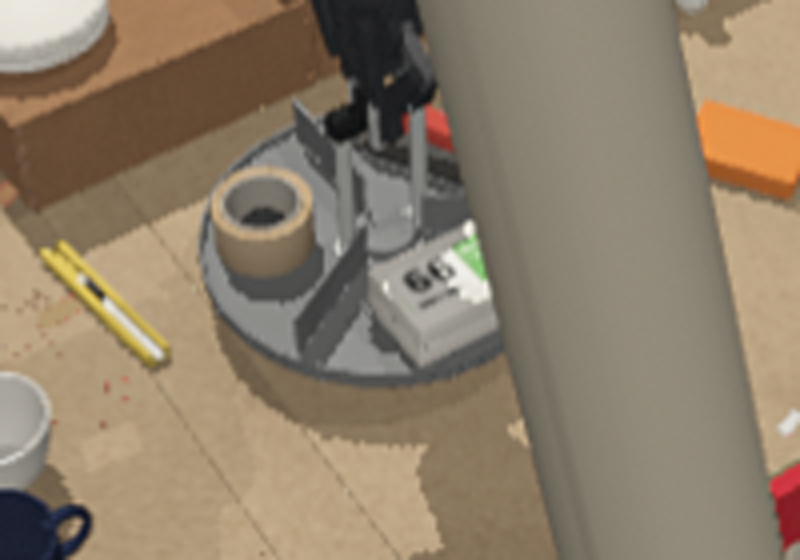

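View pics/top10.png

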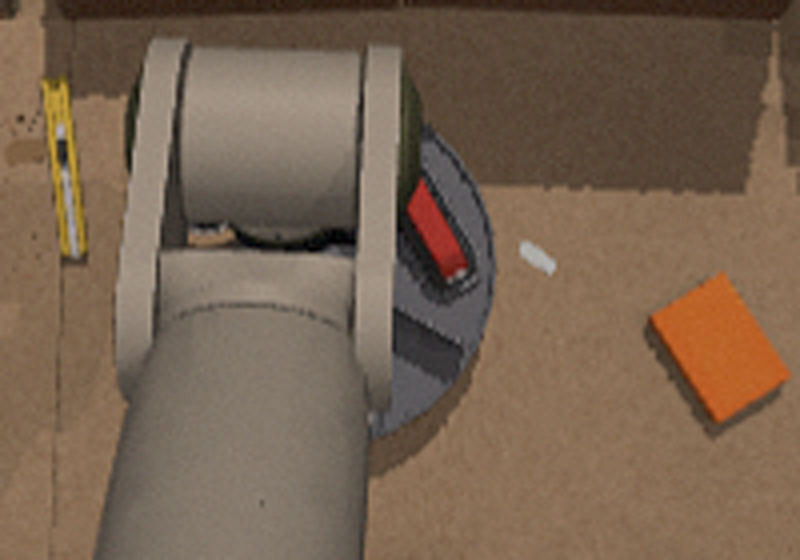

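```bash
python3 - <<'E'
from h import *
import cv2
for f in ["w9","wrist10"]:
    d=dict(np.load(f"/tmp/{f}.npz"));im=cv2.cvtColor(d["pixels"],cv2.COLOR_RGB2BGR)
    cv2.imwrite(f"pics/{f}_z.png",cv2.resize(im[140:290,130:280],None,fx=4,fy=4,interpolation=cv2.INTER_CUBIC))
E
python3 - <<'E'
import cv2
import numpy as np
a=cv2.imread("pics/w9_z.png");b=cv2.imread("pics/wrist10_z.png")
cv2.imwrite("pics/cmp.png",cv2.resize(np.hstack([a,b]),(800,400)))
E
```

```text
(no output)
```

View pics/wrist10_z.png

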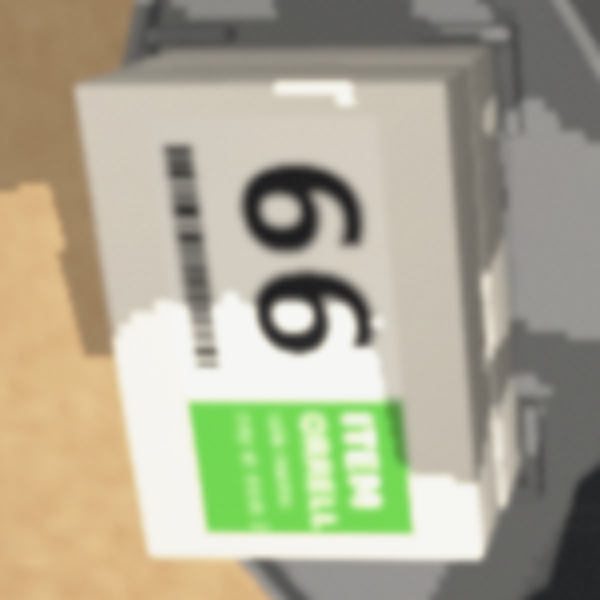

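View pics/cmp.png

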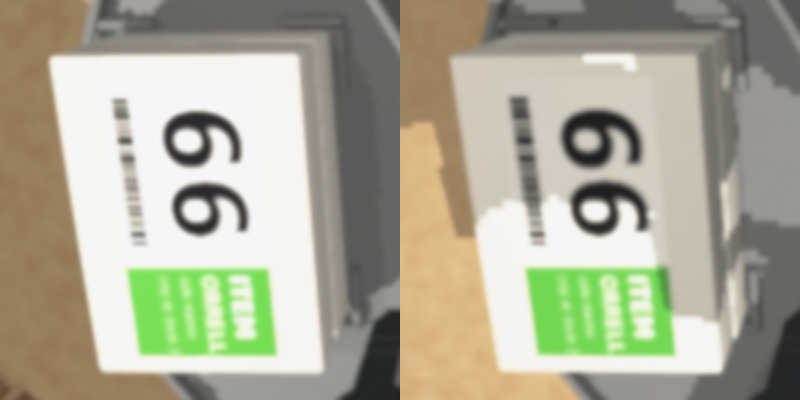

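Run:
```python
from h import *
d=dict(np.load("/tmp/wrist10.npz"));s=dict(position=d.pop("pos"),tool_rot=d.pop("rot"))
c=np.array([(76,87),(447,82),(483,558),(152,557)])/4-.4+[130,140]
w=world(d,c,.072,s);print(w.round(4),w.mean(0))
for a,b in [(0,1),(3,2),(0,3),(1,2)]:
    v=w[b]-w[a];print(np.linalg.norm(v).round(4),np.degrees(np.arctan2(v[1],v[0])))
# far face: bay pad bottom far corners, z=.053 edge
d2=dict(np.load("/tmp/scene10.npz"));P=cloud(d2)
from rig import env
print(env.observe()["ft_force"],env.observe()["qvel"].round(3))
```

```text
[[0.4192 0.1424 0.072 ]
 [0.4782 0.1429 0.072 ]
 [0.4784 0.0591 0.072 ]
 [0.4195 0.0587 0.072 ]] [0.44883199 0.10076313 0.072     ]
0.059 0.5017632464538192
0.0589 0.44326082318890514
0.0837 -89.76664303983037
0.0838 -89.83977248055695
[ 9.17535737  5.93122558 -4.77664894] [-0.021  0.054 -0.015  0.032 -0.049  0.044]
```

The pad stack is centred at (0.449, 0.101) with yaw about 0.4°, and the axis is at y≈0.1005. I'll let it settle, then hand in.

>>> move_arm:
  targets: [0,0,0,0,0,0,0,0,0,0,0,0,0,0,0,0,0,0,0,0,0,0,0,0,0,0,0,0,0,0]

```text
time_s: 20.85
position: [0.5276, 0.1035, 0.138]
tool_rot: [[0.001, 0.003, 1.0], [-1.0, 0.003, 0.001], [-0.003, -1.0, 0.003]]
ft_force: [7.6, 5.3, -4.1]
grip_width: 0.0155
```

Run:
```python
from rig import env
s=env.observe();print(s["time_s"],s["position"],s["ft_force"],s["grip_width"])
env.close_job()
```

```text
20.85 [0.52764147 0.10347789 0.13798086] [ 7.62980229  5.2813292  -4.09032181] 0.015546211503323
the job is handed in; nothing more can be done
```

I set the loose white pad on the bay pad, released it at about 8 N contact, and turned the caddy about 135° by its handle until the pad bay faced front. I handed in at 20.9 s, with the gripper still holding the bar (30 N set, 15.5 mm opening). No verdict was reported.

**Last checks that passed:**
- **Pads:** the wrist camera puts the new pad's top at (0.449, 0.101) with a yaw of about 0.4°. The caddy axis is at y of about 0.1005. The two pads looked flush to within 1–2 mm, judged by eye, and had not shifted during the turn.
- **Tape roll and stapler:** the tape roll looked upright in its bay in the wrist and scene pictures. The stapler was partly hidden, but what could be seen was in place.
- **Bystanders:** the arm made no unexpected contacts, and what was in view had not moved.

**What disagreed:** the top and wrist cameras differed by about 3 mm on where the axis lies. A steady side force on the gripper of up to about 15 N, reduced by small shifts during the turn, had fallen to about 9 N at hand-in. The tool was then about 3–4 mm from the top-camera axis.

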